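# Tip the standing spectacle cases flat into their tray pockets

### The job

Two of the three spectacle cases in the red packing tray were left standing on end. Push each of these two over with the fingers, so that it topples onto its back and lies flat in its own pocket with the domed lid up, like the third one. Do not pick up or carry the cases, and leave the third case and everything around the tray as it is.

Things in the scene. Friction and masses are not known exactly. Their poses are not given: they have to be found in the camera images.
- tray: red packing tray, fixed, 249 x 282 mm (x, y), 30 mm high; origin at the centre of its underside. Three pockets centred at y = -90, 0, +90 mm, each 225 mm long (x), 78 mm wide, floor 12 mm above the work surface, rim 18 mm above the floor; one case in each. Standing cases have their foot centre at about x = -85 mm and face as the tray does
- case_big: larger of the two hard black spectacle cases standing on end in the tray: 160 mm tall as it stands, 60 mm wide (y), 44 mm thick (x), about 130 g. Origin: centre of its foot, on the pocket floor. z runs up its length, x out of its flat back to the empty part of its pocket; domed lid on the -x side. Pushed near its top along +x it topples past about 15 degrees, onto its back; pushed low it slides
- case_big_mid (a point): centre of the larger standing case, half-way along its length (80 mm above its foot)
- case_slim: slimmer, shorter of the two hard black spectacle cases standing on end in the tray: 146 mm tall as it stands, 54 mm wide (y), 37 mm thick (x), about 130 g. Origin: centre of its foot, on the pocket floor. z runs up its length, x out of its flat back to the empty part of its pocket; domed lid on the -x side. Pushed near its top along +x it topples past about 15 degrees, onto its back; pushed low it slides
- case_slim_mid (a point): centre of the slimmer standing case, half-way along its length (73 mm above its foot)
- case_done_mid (a point): centre of the third case, 154 x 58 x 40 mm, which already lies flat, lid up, in one of the pockets: leave alone. Its place among the three pockets varies
- cleaner: white bottle, 44 mm across, 125 mm tall, standing beside the tray on its +y side; origin at the centre of its foot: leave alone
- screw_jar: small clear jar with a grey cap, 42 mm across, 50 mm tall, standing beside the tray on its -y side; origin at the centre of its foot: leave alone
- frame0: loose black spectacle front, 144 mm wide, 6 mm thick, lying on the blue mat at the robot's right; origin at its middle: leave alone
- frame1: another such spectacle front on the blue mat: leave alone
- driver: small screwdriver, 130 mm long, lying on the blue mat: leave alone
Things that resemble listed ones, but are neither listed nor needed, are in the scene too. What is shaped like the case_big but turquoise or yellow is not meant.

How it is judged:
At the end, for the whole second after the job is handed in: Both cases lie at rest on their backs, lid up, level to about 5 degrees, down on the floor of a tray pocket (height of the middle within 5 mm of that), the bottle and the jar still upright (angle between each of case_big, case_slim's own x axis and vertical above 3.05 rad and height (world z) of case_big_mid between 0.029 and 0.039 m and x of case_big_mid in the frame of tray between -0.06 and 0.06 m and y of case_big_mid in the frame of tray between -0.11 and 0.11 m and linear speed of each of case_big, case_slim below 0.02 m/s and height (world z) of case_slim_mid between 0.0255 and 0.0355 m and x of case_slim_mid in the frame of tray between -0.06 and 0.06 m and y of case_slim_mid in the frame of tray between -0.11 and 0.11 m and angle between each of cleaner, screw_jar's own z axis and vertical below 0.1 rad); the robot touches nothing.
It fails at once if the larger case is lifted or carried (its middle rises more than 15 mm above its standing height, or its foot end leaves the tray floor by more than about 30 mm) (height (world z) of case_big_mid above 0.107 m or height (world z) of case_big above 0.064 m).
It fails at once if the slimmer case is lifted or carried (its middle rises more than 15 mm above its standing height, or its foot end leaves the tray floor by more than about 30 mm) (height (world z) of case_slim_mid above 0.1 m or height (world z) of case_slim above 0.0605 m).
It fails at once if the case that already lies flat is moved by more than 20 mm (distance of case_done_mid from where it was at the start of the episode above 0.02 m).
It fails at once if the bottle, the jar, a spectacle front or the screwdriver is moved by more than 25 mm (distance of any of cleaner, screw_jar, frame0, frame1, driver from where it was at the start of the episode above 0.025 m).
It also fails if it takes over 32 s, if anything falls off the work surface, if the arm or the gripper's body presses on something with over 40 N, if the wrist force passes 120 N, or if a joint passes its speed limit or range.

### The arm

A 7-joint arm with a two-finger parallel gripper is mounted at the origin on the work surface. World frame = base frame: x ahead of the robot, y to its left, z up, the work surface at z = 0. Lengths are in m, angles in rad, forces in N, time in s.
With the tool pointing down it reaches from about 0.425 to 0.825 m from the base axis. Payload 3.6 kg.
Tool frame: the origin (TCP) lies on the centre line of the jaws, within the pads' length; the fingertips stand 14 mm ahead of it and the grasp point (between the pads) lies 5 mm behind it; y points along the fingers, x is the direction in which the jaws open and shut, and the axes are right-handed (so a half turn about y gives the same grasp; the last joint's range is limited). The gripper opens to 93 mm and grips with 3 to 60 N. Pads are 15 mm wide; open, the fingers measure 128 mm over their backs; the gripper's body (75 mm by 188 mm) begins 65 mm behind the grasp point.
Start: joints at [-1.371, 0.615, -0.013, 1.423, 0.008, 1.103, -0.04], TCP at [0.145, 0.633, 0.233] pointing down, gripper open.
Joint ranges: [-3.12, 3.12], [-0.3, 2.06], [-1.34, 1.32], [0.26, 2.42], [-1.36, 4.5], [0.01, 1.98], [-2.84, 2.84]. Speed limits (rad/s): [2.79, 2.79, 3.14, 3.14, 3.14, 3.14, 3.14].

### API

Orientations are given as a unit quaternion [w, x, y, z].
In Python, from plant import arm gives the robot as it stands.
- The arm moves only by the tool move_arm, never from a script. Its argument "targets" is text: rows parted by semicolons, each of 5 numbers parted by spaces: the shift along the world's x, y, z in m, then the turn about the world's z in rad, then the closure in counts, from 0 (fully open) to 255 (shut). In form: tx ty tz yaw fingers; .... A call has exactly 5 rows; each row is the pose to reach, as a shift and turn from the pose measured when the call began; what a row does not reach only later rows make up. A row lasts 1/8 s, in which the tool goes at most 62.5 mm and 10.7 degrees, less where a joint would pass 70% of its speed; a pose out of reach is approached as far as the arm can. A call with a gripper value outside its range is refused whole. The fingers move at their own pace and stop on an object; the grip force is fixed at half the most. Time passes only in rows, so rows that repeat a pose let the fingers close, or fill a call up. It gives the time, the measured TCP pose, the force and the opening at its end, in the units of the state.
- arm.get_obs(): the state, without advancing time (a new reading comes with each control period).
- arm.capture(name): name is "scene" or "top" or "wrist"; returns (picture, depth): 480x640x3 uint8, blue, green, red; 480x640 float32, m along the optical axis (not along the pixel's ray), 0 where there is no reading.
- arm.get_calibration(name): a dict with "mtx" (3x3 intrinsics, pixels), "cam_to_world" (4x4, takes a point from camera to world coordinates). Camera axes: x right, y up, looking along -z (the intrinsics and any distortion apply to the point x, -y, -z); pixel columns grow to the right and rows downward; lengths in m; the calibration is good to about 2 mm. A picture is of the moment at which its call begins: read the wrist's pose just before it. get_calibration takes no time and is no camera call; for the wrist camera it gives the pose at the moment of the call.
- arm.hand_in(): hands the job in, once; it reports no verdict.
The state is a dict: "t": time; "q": joint angles; "joint_velocities": joint speeds; "joint_efforts": joint torques, N m; "tool_pos": TCP position; "tool_rot": TCP orientation; "contact_force": force on the tool from outside, world axes, zero at the start; "wrist_torque": the same for the moment, N m; "gripper_width": finger opening in m.
Only numpy, scipy, OpenCV 4.12 (cv2) and the standard library are available. Lean on these libraries where they do the work, as an engineer would, in place of code of your own. Each camera call takes 0.05 s, during which the arm holds its last target. There are 200 camera calls.

## Working session

There is one attempt and no reset: what is moved stays moved. The work goes in short steps, Python scripts to look and compute and a tool call to move; the robot and the scene stay as the last step left them, time stands still between calls to the robot, and variables do not carry over. Pictures are saved under pics/ and viewed, about 8 in all and at most 12, crops included, and the job is handed in when it is done.

Besides the shell and the picture viewer there is one more tool, called after "Request:" by a JSON object that holds its "fn" and its "kwargs", one argument or row to a line. move_arm: Moves the arm, as the interface text tells. Its arguments: {"type":"object","properties":{"targets":{"type":"string"}},"required":["targets"]}

```bash
mkdir -p pics; python3 - <<'E'
from plant import arm
import cv2,numpy as np
o=arm.get_obs();print(o)
for n in("scene","top"):
    p,d=arm.capture(n);cv2.imwrite(f"pics/{n}0.png",p);np.save(f"{n}0.npy",d)
    c=arm.get_calibration(n);print(n,c["mtx"],c["cam_to_world"])
E
```

```text
{'t': 0.0, 'q': array([-1.37151048,  0.61594807, -0.01260766,  1.42491251,  0.00813186,
        1.10339182, -0.04039594]), 'joint_velocities': array([ 9.33056370e-04,  9.89942381e-04, -5.57557025e-04,  9.19348166e-05,
        2.75456931e-04, -1.11465771e-03,  4.53055027e-04]), 'joint_efforts': array([-1.48490572e-04, -4.58928537e+01,  2.08879374e-01, -1.65749359e+01,
       -6.10735640e-02,  2.04672018e-02,  2.34275285e-04]), 'tool_pos': array([0.14534987, 0.63275536, 0.23145794]), 'tool_rot': array([-0.55253191,  0.55372044,  0.43980624, -0.44121722]), 'contact_force': array([ 0.07365925, -0.13430646, -0.1165242 ]), 'wrist_torque': array([-0.03029397,  0.00203003,  0.04926484]), 'gripper_width': 0.09287095597932148}
scene [[612.00984889   0.         333.48354141]
 [  0.         612.00984889 243.19294799]
 [  0.           0.           1.        ]] [[ 0.59460425 -0.45953759  0.6597507   1.51332193]
 [ 0.80397012  0.34883056 -0.48161114 -0.83983097]
 [-0.00882279  0.81678788  0.57687063  0.91758336]
 [ 0.          0.          0.          1.        ]]
top [[506.91147575   0.         314.87856582]
 [  0.         506.91147575 243.25312699]
 [  0.           0.           1.        ]] [[-0.02950126  0.98070983 -0.19323021  0.3466051 ]
 [-0.99953535 -0.03042642 -0.0018213  -0.1231313 ]
 [-0.00766547  0.19308669  0.98115176  1.0344996 ]
 [ 0.          0.          0.          1.        ]]
```

View pics/top0.png

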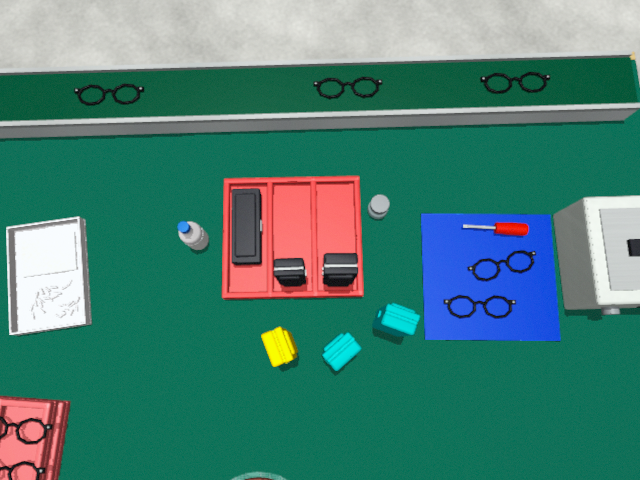

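View pics/scene0.png

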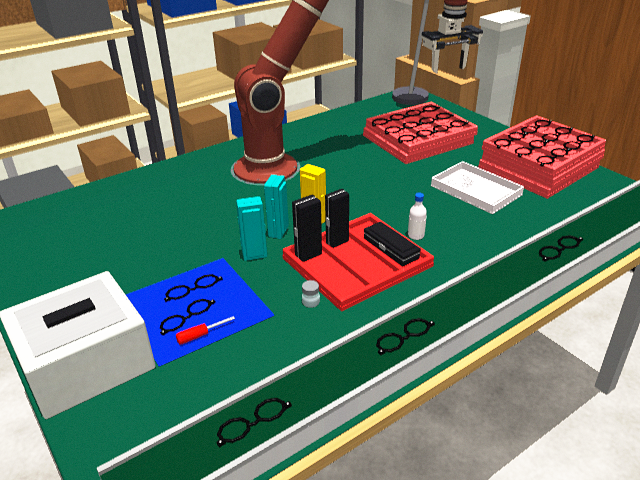

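The top view shows the red tray at about (222–362, 177–298). The flat case is in the +y pocket, at (246, 226). The standing cases are in the middle pocket (290, 270) and the -y pocket (340, 268). Turquoise and yellow decoys stand on the robot's side of the tray, at (398, 318), (341, 351) and (278, 346). Next I measure these.

```bash
cat > h.py <<'E'
import numpy as np,cv2
from plant import arm
def cloud(n,d):
    c=arm.get_calibration(n);K=c["mtx"];T=c["cam_to_world"]
    v,u=np.mgrid[:480,:640]
    P=np.stack([(u-K[0,2])/K[0,0]*d,-(v-K[1,2])/K[1,1]*d,-d],-1)
    return P@T[:3,:3].T+T[:3,3]
def rect(p):
    r=cv2.minAreaRect(p[:,:2].astype(np.float32)*1000);return np.round(r[0],1),np.round(r[1],1),round(r[2],1)
E
python3 - <<'E'
from h import *
from scipy.spatial.transform import Rotation as R
q=arm.get_obs()["tool_rot"];print(R.from_quat(q[[1,2,3,0]]).as_matrix().round(3))
for n in("top","scene"):
    p=cv2.imread(f"pics/{n}0.png");d=np.load(f"{n}0.npy");W=cloud(n,d);h=cv2.cvtColor(p,cv2.COLOR_BGR2HSV);ok=d>0
    H,S,V=[h[...,i] for i in range(3)]
    box=(W[...,0]>.3)&(W[...,0]<.9)&(W[...,1]>-.35)&(W[...,1]<.25)
    m=ok&box&((H<6)|(H>174))&(S>150)&(V>80)&(abs(W[...,2]-.03)<.006)
    print(n,"tray",rect(W[m]),m.sum())
    for nm,mm in(("black",(V<70)&(W[...,2]>.02)),("turq",(H>80)&(H<100)&(S>150)&(W[...,2]>.03)),("yel",(H>20)&(H<35)&(S>150)&(W[...,2]>.03)),("grey",(S<60)&(V>90)&(W[...,2]>.02))):
        k,l,st,_=cv2.connectedComponentsWithStats((ok&box&mm).astype(np.uint8))
        for i in range(1,k):
            if st[i,4]<60: continue
            w=W[l==i];zt=np.percentile(w[:,2],98);t=w[w[:,2]>zt-.012]
            print(nm,st[i,:5],"ztop",zt.round(3),"top",rect(t),"all",rect(w))
E
```

```text
[[ 0.224 -0.    -0.975]
 [ 0.975 -0.002  0.224]
 [-0.002 -1.    -0.   ]]
top tray (array([562.5, -74.2]), array([281.5, 249.4]), 89.4) 3001
black [313  77  70  23 551] ztop 0.063 top (array([ 869.1, -199.7]), array([ 48.5, 144.7]), 0.1) all (array([ 869.1, -199.7]), array([ 48.5, 144.7]), 0.1)
black [132  85  12  18  97] ztop 0.064 top (array([869.5, 239.3]), array([42.3, 21.1]), 0.6) all (array([869.5, 239.3]), array([42.3, 21.1]), 0.6)
black [233 190  28  75 191] ztop 0.049 top (array([573.1,  -7.4]), array([ 49.1, 156.4]), 70.3) all (array([573.1,  -7.4]), array([ 49.1, 156.4]), 70.3)
black [250 193   6  42  66] ztop 0.053 top (array([607.1,  -2.4]), array([86.8,  9.6]), 6.6) all (array([607.1,  -2.4]), array([86.8,  9.6]), 6.6)
black [235 235  21  23  79] ztop 0.054 top (array([539.9,  17.2]), array([40.3, 43.9]), 89.5) all (array([539.9,  17.2]), array([40.3, 43.9]), 89.5)
black [275 267  31  19 310] ztop 0.159 top (array([466.9, -74.8]), array([14. , 49.8]), 3.9) all (array([466.2, -78. ]), array([21.3, 54.3]), 19.7)
black [324 269  33  17 358] ztop 0.173 top (array([ 461.1, -1
[... 3262 characters left out ...]
.4]), array([ 65.5, 198.5]), 50.3) all (array([406.1, -91.7]), array([ 66.5, 203.3]), 57.8)
grey [408 202  19  33 475] ztop 0.103 top (array([570.9, 116.8]), array([22.2, 19.9]), 39.4) all (array([575.7, 112.2]), array([43.8, 31.2]), 48.8)
grey [ 324  241  204  112 1352] ztop 0.064 top (array([810.9, -49.9]), array([599.3,  17.3]), 89.9) all (array([810.9, -49.9]), array([599.3,  17.3]), 89.9)
grey [302 281  17  11 143] ztop 0.053 top (array([ 620.4, -254.6]), array([36.1, 36.3]), 55.2) all (array([ 620.4, -254.6]), array([36.1, 36.3]), 55.2)
grey [302 292  18  10 111] ztop 0.045 top (array([ 634.6, -264.7]), array([31.3, 12.6]), 55.4) all (array([ 629.6, -260. ]), array([38.8, 25.8]), 58.6)
```

Tray centre is about (0.564, -0.075) with yaw near 0. The slim case is at y≈-0.076 with its rear face at x≈0.46. The big case is at y≈-0.164 with its rear face at x≈0.457. They are 88 mm apart, so with the jaws part open each finger can push one case at its middle. First I approach by an arc at height.

Request:
{"fn": "move_arm", "kwargs": {
  "targets": "0.06 -0.018 0.01 0.05 63; 0.115 -0.048 0.02 0.1 63; 0.165 -0.083 0.02 0.15 63; 0.21 -0.123 0.02 0.2 63; 0.25 -0.168 0.02 0.226 63"
}}

```text
t: 0.72
tool_pos: [0.397, 0.4631, 0.2509]
tool_rot: [0.499, -0.501, -0.499, 0.501]
contact_force: [0.7, 0.9, -1.1]
gripper_width: 0.0698
```

Request:
{"fn": "move_arm", "kwargs": {
  "targets": "0.023 -0.058 0 0 63; 0.043 -0.116 0 0 63; 0.058 -0.176 0 0 63; 0.063 -0.236 0 0 63; 0.063 -0.298 0 0 63"
}}

```text
t: 1.35
tool_pos: [0.4601, 0.1628, 0.2506]
tool_rot: [0.499, -0.501, -0.499, 0.501]
contact_force: [1.1, 0.2, 0.4]
gripper_width: 0.0698
```

Request:
{"fn": "move_arm", "kwargs": {
  "targets": "-0.01 -0.06 0 0 63; -0.02 -0.12 0 0 63; -0.035 -0.18 0 0 63; -0.043 -0.24 0 0 63; -0.043 -0.284 0 0 63"
}}

```text
t: 1.98
tool_pos: [0.4157, -0.1238, 0.2506]
tool_rot: [-0.5, 0.501, 0.498, -0.5]
contact_force: [0.9, -0.3, 1.0]
gripper_width: 0.0707
```

Request:
{"fn": "move_arm", "kwargs": {
  "targets": "0.003 0.004 -0.03 0 63; 0.003 0.004 -0.06 0 63; 0.003 0.004 -0.09 0 63; 0.003 0.004 -0.112 0 63; 0.003 0.004 -0.112 0 63"
}}

```text
t: 2.6
tool_pos: [0.4174, -0.1194, 0.1374]
tool_rot: [0.501, -0.5, -0.497, 0.501]
contact_force: [0.6, 0.6, -0.2]
gripper_width: 0.0703
```

```bash
python3 - <<'E'
from h import *
for n in("top","scene"):
    p,d=arm.capture(n);cv2.imwrite(f"pics/{n}1.png",p)
a=cv2.imread("pics/top1.png")[160:380,200:440];b=cv2.imread("pics/scene1.png")[130:310,210:450]
f=lambda x:cv2.resize(x,(400,int(x.shape[0]*400/240)),interpolation=cv2.INTER_CUBIC)
a,b=f(a),f(b);b=cv2.copyMakeBorder(b,0,a.shape[0]-b.shape[0],0,0,0);cv2.imwrite("pics/c1.png",np.hstack([a,b]))
E
```

```text
(no output)
```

View pics/c1.png

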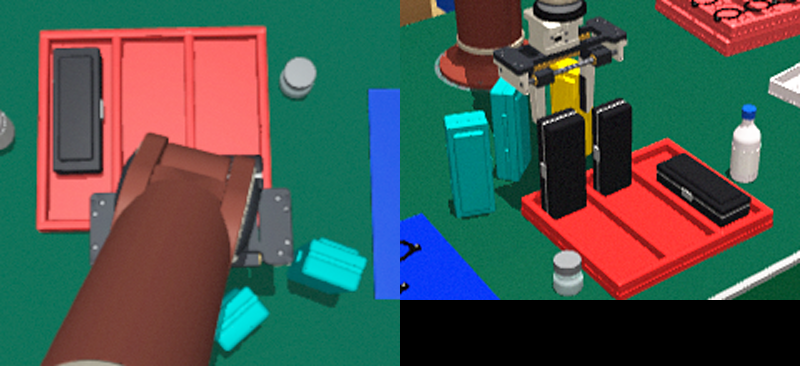

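The fingers are down behind the two black cases, clear of both the turquoise and yellow decoys, and nothing has been disturbed. Next comes a gentle push along +x.

Request:
{"fn": "move_arm", "kwargs": {
  "targets": "0.015 0 0 0 63; 0.025 0 0 0 63; 0.035 0 0 0 63; 0.042 0 0 0 63; 0.05 0 0 0 63"
}}

```text
t: 3.32
tool_pos: [0.4693, -0.1198, 0.1389]
tool_rot: [-0.5, 0.501, 0.498, -0.5]
contact_force: [-0.3, 0.4, 1.0]
gripper_width: 0.0704
```

Request:
{"fn": "move_arm", "kwargs": {
  "targets": "0.008 0 0 0 63; 0.016 0 0 0 63; 0.024 0 0 0 63; 0.032 0 0 0 63; 0.04 0 0 0 63"
}}

```text
t: 3.95
tool_pos: [0.5098, -0.1198, 0.1389]
tool_rot: [-0.5, 0.501, 0.498, -0.5]
contact_force: [0.3, -0.5, -0.1]
gripper_width: 0.0702
```

```bash
python3 - <<'E'
from h import *
p,d=arm.capture("scene");cv2.imwrite("pics/s2.png",cv2.resize(p[130:310,210:450],(640,480)))
print(arm.get_obs()["tool_pos"])
E
```

```text
[ 0.51121841 -0.11971607  0.13898705]
```

View pics/s2.png

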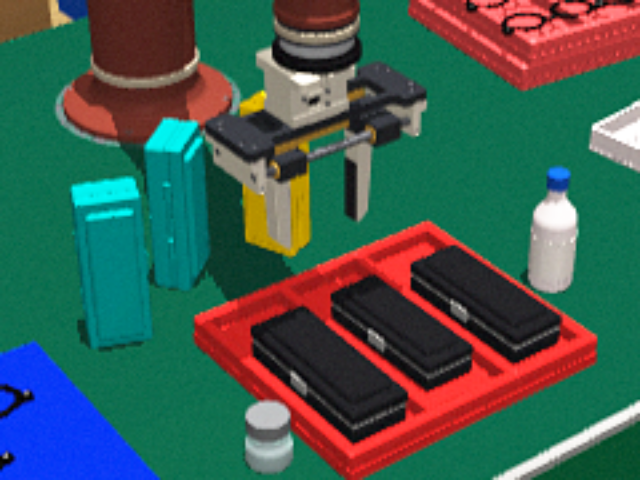

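Both cases have toppled and lie lid up in their pockets. I retract upwards and to the side so I can measure where they ended up.

Request:
{"fn": "move_arm", "kwargs": {
  "targets": "0 0 0.04 0 63; 0 0 0.08 0 63; 0 0.03 0.12 0 63; 0 0.08 0.14 0 63; 0 0.14 0.14 0 63"
}}

```text
t: 4.62
tool_pos: [0.5124, 0.0205, 0.2812]
tool_rot: [-0.499, 0.504, 0.499, -0.498]
contact_force: [1.8, 1.0, -0.3]
gripper_width: 0.07
```

Request:
{"fn": "move_arm", "kwargs": {
  "targets": "0 0.06 0 0 63; 0 0.12 0 0 63; 0 0.18 0 0 63; 0 0.22 0 0 63; 0 0.22 0 0 63"
}}

```text
t: 5.25
tool_pos: [0.5109, 0.2452, 0.2806]
tool_rot: [-0.498, 0.501, 0.501, -0.5]
contact_force: [0.4, -1.1, -0.9]
gripper_width: 0.0696
```

```bash
python3 - <<'E'
from h import *
o=arm.get_obs();print(o["t"],o["tool_pos"],o["contact_force"])
for n in("top","scene"):
    p,d=arm.capture(n);cv2.imwrite(f"pics/{n}3.png",p);W=cloud(n,d);h=cv2.cvtColor(p,cv2.COLOR_BGR2HSV)
    ins=(d>0)&(W[...,0]>.44)&(W[...,0]<.69)&(W[...,2]<.1)
    for y in(-.165,-.075,.015):
        m=ins&(abs(W[...,1]-y)<.037)&(h[...,1]<110)&(W[...,2]>.035)
        w=W[m];a=w[w[:,2]>np.percentile(w[:,2],40)]
        c,*_=np.linalg.lstsq(np.c_[a[:,:2]-a[:,:2].mean(0),np.ones(len(a))],a[:,2],rcond=None)
        print(n,y,rect(w),"z",np.percentile(w[:,2],[50,90]).round(4),"slope deg",np.degrees(c[:2]).round(1))
cv2.imwrite("pics/t3.png",cv2.imread("pics/top3.png")[150:390,160:480].repeat(2,0).repeat(2,1))
E
```

```text
5.25 [0.51090602 0.24520602 0.28064403] [ 0.38424794 -1.14546655 -0.94295337]
top -0.165 (array([ 583.5, -166.2]), array([ 62.7, 160. ]), 88.2) z [0.0541 0.0575] slope deg [ 0.1 -0.2]
top -0.075 (array([570.2, -72.9]), array([ 54.6, 145.8]), 89.0) z [0.0468 0.0504] slope deg [0.1 0.1]
top 0.015 (array([582.8,  16.2]), array([153.7,  56. ]), 0.3) z [0.0502 0.0536] slope deg [0.1 0.4]
scene -0.165 (array([ 588.1, -168.9]), array([ 65.7, 162.7]), 88.9) z [0.0528 0.0569] slope deg [-0.2  0.1]
scene -0.075 (array([573.2, -76.1]), array([148.2,  56.6]), 0.8) z [0.0458 0.0496] slope deg [-0.4  1. ]
scene 0.015 (array([585.2,  14.8]), array([159.9,  64.7]), 0.7) z [0.0489 0.0529] slope deg [-0.1  0.6]
```

View pics/t3.png

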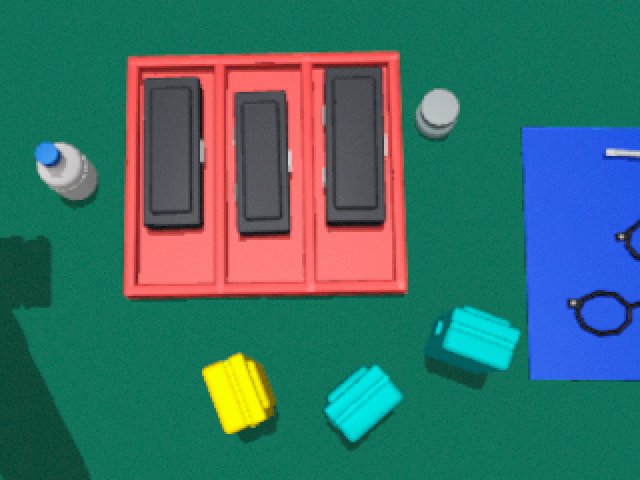

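The top view shows all three cases flat in their pockets, with the bottle, jar and decoys where they were. The heights match the cases resting on the pocket floor, so I hand in.

```bash
python3 -c "
from plant import arm
print(arm.hand_in())"
```

```text
the job is handed in; nothing more can be done
None
```

I toppled both standing cases at once in a single slow push along +x, with the jaws part open (70 mm) so that one finger was behind the top of each case. I then retracted the arm clear of everything and handed in at about 5.4 s.

| Case | Lid height (expected) | Tilt | Middle in tray x | Middle in tray y |
|---|---|---|---|---|
| Larger | about 57 mm (56 mm) | under 0.5° | about +20 mm | about -92 mm |
| Slimmer | about 50 mm (49 mm) | 1° or less | about +8 mm | about 0 mm |

The top and scene views agree to about 5 mm, and both cases are well within the limits. The third case, the bottle and the jar looked unmoved in the last picture. I did not measure the spectacle fronts or the screwdriver again, but the arm never went near them. No check failed, and the hand-in gives no verdict.

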